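# Refit the ratchet cap on the coolant tank

### The arm

A 6-joint arm with a two-finger parallel gripper is mounted at the origin on a cart in front of the work surface, level with it; the furniture and walls round the work are solid. World frame = base frame: x ahead of the robot, y to its left, z up, the work surface at z = 0. Lengths are in mm, angles in rad, forces in N, time in s.
With the tool pointing down it reaches from about 300 to 825 mm from the base axis. Payload 5.4 kg.
Tool frame: the origin (TCP) lies midway between the tips of the shut fingers; the grasp point (between the pads) lies 19 mm behind it; z points along the fingers, y is the line along which they close (so a half turn about z gives the same grasp; the last joint's range is limited). The gripper opens to 92 mm and grips with 3 to 60 N. Pads are 20 mm wide; open, the fingers measure 128 mm over their backs; the gripper's body (75 mm by 189 mm) begins 69 mm behind the grasp point.
Start: joints at [1.091, 0.158, 1.597, -0, 1.386, -0.21], TCP at [153.27, 554.179, 214.601] pointing down, gripper open.
Joint ranges: [-2.91, 2.91], [-0.94, 2.29], [0.18, 2.7], [-1.29, 4.43], [0.17, 2.64], [-3, 3]. Speed limits (rad/s): [2.57, 2.57, 3.14, 3.14, 3.14, 3.14].

### API

Orientations are given as a unit quaternion [x, y, z, w].
In Python, from plant import readout, imaging, workorder gives the robot as it stands. The module is installed in compiled form; this text tells all that it offers.
- The arm moves only by the tool drive_tool, never from a script. Its argument "targets" is one flat list of numbers, 7 for each row, row after row: the shift along the tool's x, y, z in units of 0.25 m (1.0 is 0.25 m), then the turn, a rotation vector about the tool's x, y, z in units of pi rad (1.0 is pi rad), then the gripper command: -1 is shut, 1 is fully open, values between are in proportion. In form: [tx, ty, tz, wx, wy, wz, fingers, tx, ty, tz, wx, wy, wz, fingers, ...]. A call has 1 to 20 rows; each row is the pose to reach, as a shift and turn from the pose commanded when the call began, along the tool's axes at that moment, turning the shorter way round; what a row does not reach only later rows make up. A row lasts 1/8 s, in which the tool goes at most 62.5 mm and 10.7 degrees, less where a joint would pass 70% of its speed; a pose out of reach is approached as far as the arm can. A call with a number of a shift or a turn outside -1 to 1 is refused whole. A call with a gripper value outside its range is refused whole. The fingers move at their own pace and stop on an object; the grip force is fixed at half the most. Time passes only in rows, so rows that repeat a pose let the fingers close. It gives the time, the measured TCP pose, the force, the opening and the grip force at its end, in the units of the state.
- readout.observe(): the state, without advancing time (a new reading comes with each control period).
- imaging.read_camera(name): name is "scene" or "top"; returns the picture (480x640x3 uint8, blue, green, red); there is no depth.
- imaging.camera_model(name): a dict with "intrinsics" (3x3 intrinsics, pixels), "rvec" (rotation vector, rad) and "tvec" (3), from world to camera coordinates, as OpenCV has them. Camera axes: x right, y down, z forward; pixel columns grow to the right and rows downward; lengths in mm; the calibration is good to about 2 mm. A picture is of the moment at which its call begins. camera_model takes no time and is no camera call.
- workorder.hand_in(): hands the job in; it is judged then, once.
The state is a dict: "time": time; "joint_positions": joint angles; "dq": joint speeds; "tau": joint torques, N m; "tcp_pos": TCP position; "tcp_rot": TCP orientation; "wrist_force": force on the tool from outside, world axes, zero at the start; "moment": the same for the moment, N m; "grip_width": finger opening in mm; "grasp_force": force on a finger pad.
Only numpy, scipy, OpenCV 4.12 (cv2) and the standard library are available. Lean on these libraries where they do the work, as an engineer would, in place of code of your own. Each camera call takes 0.05 s, during which the arm holds its last target. There are 200 camera calls.

### The job

Fit the loose yellow ratchet cap to the filler neck of the blue coolant tank: let its two lugs down through the slots of the neck until the cap sits flat on the rim, then turn it clockwise to its stop and on until the ratchet has clicked two or three times, no more. Do not lean on the neck or force it, leave the cap on, and leave the other things where they lie.

Things in the scene. Friction and masses are not known exactly. Their poses are not given: they have to be found in the camera images.
- cap: yellow ratchet cap, about 280 g, standing on its plug. Origin: centre of the plug's underside; z up, x along the lugs (same after a half turn). Pose of its core: black plug, diameter 24 mm, z = 0 to 12; two steel lugs at +x and -x, out to radius 20 mm, 26 degrees wide, z = 0 to 5; rubber shoulder, diameter 49 mm, z = 12 to 14, that comes to rest on the neck's rim
- cap_grip (a point): point on the cap's axis 29 mm above its origin, at the height to grip. The round, ribbed, yellow grip shell there is 58 mm in diameter, z = 14.5 to 40 mm of the cap; the black bar on its top starts in line with the lugs. The shell carries the core round until the core is held by more than 0.12 to 0.2 N m; then it slips tooth by tooth, and at each click the core may spring back 6 degrees
- cap_shell (a joint): the ratchet: how far the shell has slipped clockwise (seen from above) on the core, rad; about 0 at the start; one tooth or click is 0.209 rad (12 degrees), two clicks are 0.42, three are 0.63; it snaps over about half way between two teeth, and let go, it springs to the nearest tooth
- tank: blue coolant tank fixed to the table, its body 45 mm high, from x = -46 to +70 mm and y = -75 to +75 mm, with an aluminium filler neck. Origin on the neck's vertical axis at table height; z up; x along the neck's two slots, marked in red on the rim (same after a half turn). The lugs of the cap turn only clockwise from the slots, to a hidden stop after 26 to 95 degrees, not measured
- neck_mouth (a point): centre of the neck's mouth in the plane of its rim, 75 mm above the table. Rim 54 mm in diameter, 5 mm thick; round hole of 27 mm for the plug, two slots 44 degrees wide out to radius 22 mm for the lugs. Seated, the cap's shoulder rests here, its origin is 12 mm below this point and its lugs lie 2 mm below the rim's underside. It bears 25 N at most: touch down slowly
- cap_black: bystander: black plastic overcap of a spray can, 65 mm in diameter, 48 mm high, loose, not part of the job; origin: centre of its underside
- tape_measure: bystander: yellow tape measure, 33 x 82 x 62 mm, loose; origin: centre of its underside
- marker: bystander: marker pen, 17 x 126 x 16 mm, loose, lying flat; origin: centre of its underside
There are look-alikes about, which are no part of the job. Leave any purple or white look-alike of the cap alone.

How it is judged (in metres and radians):
On the way, in this order (a step that is already met when the one before it is completed fails the run):
1. the cap sits in the neck with its lugs below the rim, before the ratchet has clicked twice (horizontal distance between cap and neck_mouth below 0.004 m and z of cap in the frame of neck_mouth below -0.0095 m and value of joint cap_shell below 0.3 rad), for 0.1 s.
2. the seated cap is turned on against its stop until the ratchet has clicked twice (horizontal distance between cap and neck_mouth below 0.004 m and z of cap in the frame of neck_mouth below -0.009 m and value of joint cap_shell above 0.38 rad).
At the end, for the whole second after the job is handed in: The cap sits flat and at rest in the neck (within 4 mm of the axis, seated to within 2.5 mm, tilted less than 0.1 rad), its lugs turned at least 0.3 rad away from the slots, and its ratchet has clicked two or three times (cap_shell between 0.38 and 0.75 rad) (horizontal distance between cap and neck_mouth below 0.004 m and z of cap in the frame of neck_mouth below -0.0095 m and angle between cap's own z axis and vertical below 0.1 rad and angle between the x axis of cap and the x axis of tank, either way round above 0.3 rad and value of joint cap_shell between 0.38 and 0.75 rad and linear speed of cap below 0.02 m/s); the robot touches nothing.
It fails at once if the ratchet is overrun: clicked more than three times (value of joint cap_shell above 0.79 rad).
It fails at once if the cap is rammed or forced: it presses on the tank with more than 25 N (contact force between cap and tank above 25 N).
It fails at once if the gripper or arm presses on the tank with more than 10 N (contact force between any of the arm, the fingers and tank above 10 N).
It fails at once if a bystander is moved by more than 25 mm (distance of any of cap_black, tape_measure, marker from where it was at the start of the episode above 0.025 m).
It also fails if it takes over 61 s, if anything falls off the work surface, if the arm or the gripper's body presses on something with over 40 N, if the wrist force passes 120 N, or if a joint passes its speed limit or range.

## Working session

There is one attempt and no reset: what is moved stays moved. The work goes in short steps, Python scripts to look and compute and a tool call to move; the robot and the scene stay as the last step left them, time stands still between calls to the robot, and variables do not carry over. Pictures are saved under pics/ and viewed, at most 10 in all, crops included, and the job is handed in when it is done.

Besides the shell and the picture viewer there is one more tool, called after ">>>" as a command line: name --argument value ..., lists and objects as JSON in quotes. drive_tool: Moves the arm, as the interface text tells. Its arguments: {"type":"object","properties":{"targets":{"type":"array"}},"required":["targets"]}

```bash
mkdir -p pics
python3 - <<'E'
from plant import readout, imaging
import cv2, numpy as np
print(readout.observe())
for n in("scene","top"):
    im=imaging.read_camera(n); cv2.imwrite(f"pics/{n}0.png",im)
    m=imaging.camera_model(n); R=cv2.Rodrigues(np.array(m["rvec"],float))[0]; print(n,m,-R.T@np.array(m["tvec"]).ravel())
E
```

```text
{'time': 0.0, 'joint_positions': array([ 1.09088463e+00,  1.59079068e-01,  1.59823810e+00,  2.98869087e-05,
        1.38621844e+00, -2.10103254e-01]), 'dq': array([ 5.13696816e-04, -1.90021811e-05,  8.53913946e-04, -1.09947011e-03,
       -1.99802308e-03, -7.28410065e-04]), 'tau': array([-4.45506885e-04, -3.85568082e+01, -3.22107232e+01,  7.00936024e-02,
        3.78144078e-02, -1.23095001e-04]), 'tcp_pos': array([152.9756235 , 553.61453406, 213.59914371]), 'tcp_rot': array([ 1.34498073e-01,  9.90913379e-01, -9.09261000e-04, -3.42377715e-04]), 'wrist_force': array([-0.7078684 , -0.37477018,  0.39960644]), 'moment': array([-0.04886278, -0.06116921, -0.01498207]), 'grasp_force': 0.0, 'grip_width': 92.05792290927654}
scene {'intrinsics': array([[475.4626582 ,   0.        , 323.14335841],
       [  0.        , 475.4626582 , 236.0997756 ],
       [  0.        ,   0.        ,   1.        ]]), 'rvec': array([ 2.0109065 , -1.20643899,  0.56627393]), 'tvec': array([-322.91136968,  294.31207654,  754.04856598])} [-189.77205364 -458.72836584  716.26492652]
top {'intrinsics': array([[477.9953133 ,   0.        , 323.71486064],
       [  0.        , 477.9953133 , 245.50607378],
       [  0.        ,   0.        ,   1.        ]]), 'rvec': array([ 2.11755416, -2.10841029,  0.19003319]), 'tvec': array([-123.6132079 ,  497.37014999,  966.94964561])} [ 302.45955011 -136.60415275 1042.83576579]
```

View pics/scene0.png

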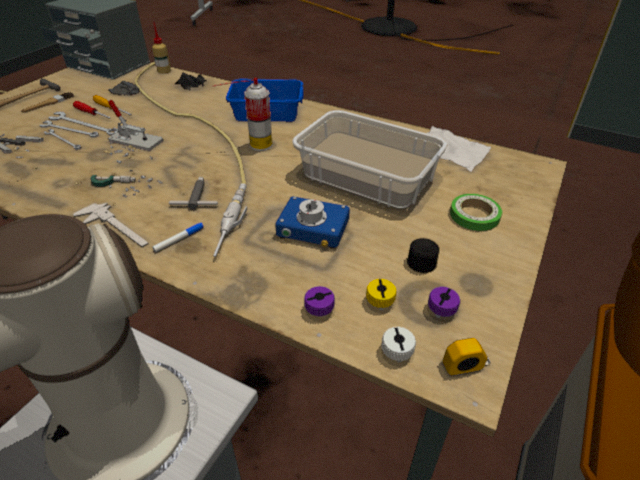

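View pics/top0.png

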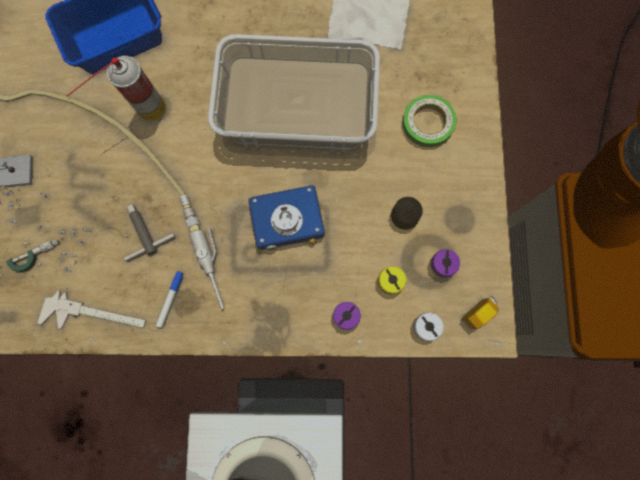

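The yellow cap is at top (392,280) and scene (381,294). The neck is at top (286,219) and scene (312,211). Next I'll take enlarged crops and measure from both views.

```bash
cat > h.py <<'E'
from plant import readout, imaging
import cv2, numpy as np
from scipy.spatial.transform import Rotation as Ro
M={n:imaging.camera_model(n) for n in("scene","top")}
def ray(n,p):
    m=M[n]; R=cv2.Rodrigues(np.array(m["rvec"],float))[0]; t=np.array(m["tvec"],float).ravel()
    d=R.T@np.linalg.solve(m["intrinsics"],[p[0],p[1],1.]); return -R.T@t,d/np.linalg.norm(d)
def atz(n,p,z):
    c,d=ray(n,p); return c+d*(z-c[2])/d[2]
def tri(ps,pt):
    c1,d1=ray("scene",ps);c2,d2=ray("top",pt)
    s=np.linalg.lstsq(np.c_[d1,-d2],c2-c1,rcond=None)[0]
    a=c1+s[0]*d1;b=c2+s[1]*d2; return (a+b)/2,np.linalg.norm(a-b)
def proj(n,P):
    m=M[n];return cv2.projectPoints(np.array(P,float).reshape(-1,3),m["rvec"],m["tvec"],m["intrinsics"],None)[0][:,0]
E
python3 - <<'E'
from h import *
out=[]
for row in (("top",[(392,280),(286,219)]),("scene",[(381,294),(312,211)])):
    im=cv2.imread(f"pics/{row[0]}0.png")
    out.append(np.hstack([cv2.resize(im[y-25:y+25,x-33:x+33],(396,300),interpolation=cv2.INTER_CUBIC) for x,y in row[1]]))
cv2.imwrite("pics/crop0.png",np.vstack(out))
E
```

```text
(no output)
```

View pics/crop0.png

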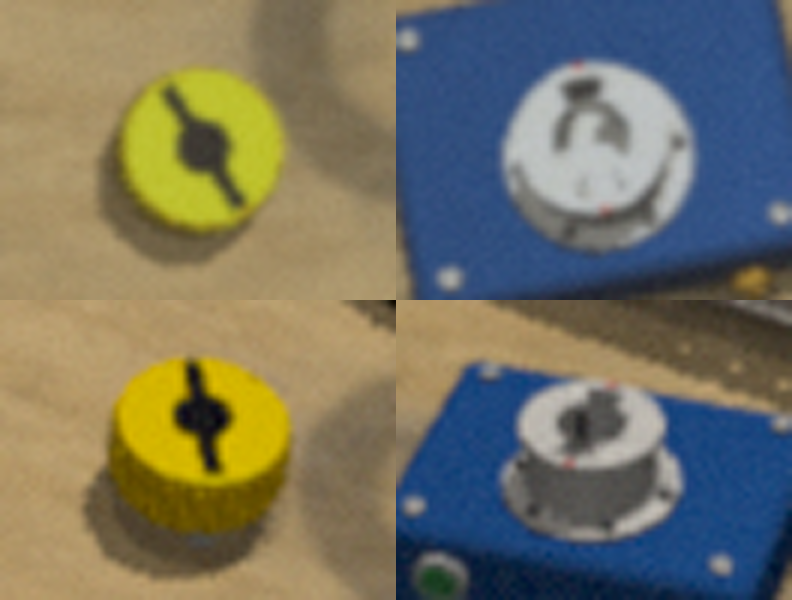

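The crops show the cap's bar, with ends in the top crop at (170,92) and (238,205). They also show the red slot marks, at (577,65) and (605,210) in the top view and (613,385) and (569,463) in the scene view. I'll refine these by colour and triangulate.

Run:
```python
from h import *
U=lambda o,p:(np.array(p)+.5)/6-.5+np.array(o)
# red marks by weighted centroid
for n,o,ps in(("top",(253,194),[(181,65),(209,210)]),("scene",(279,186),[(217,85),(173,163)])):
    im=cv2.imread(f"pics/{n}0.png").astype(float); red=np.clip(im[:,:,2]-np.maximum(im[:,:,0],im[:,:,1])-15,0,None)
    r=[]
    for p in ps:
        c=U(o,p); x,y=np.round(c).astype(int); w=red[y-3:y+4,x-3:x+4]; yy,xx=np.mgrid[y-3:y+4,x-3:x+4]
        r.append([(w*xx).sum()/w.sum(),(w*yy).sum()/w.sum()]); print(n,"hand",c,"red",r[-1],w.sum())
    if n=="top":rt=r
    else:rs=r
a=[tri(s,t) for s,t in((rs[0],rt[0]),(rs[1],rt[1]))]; print("red",a)
a2=[tri(s,t) for s,t in((rs[1],rt[0]),(rs[0],rt[1]))]; print("alt",a2)
P=[[atz(n,p,75) for p in r] for n,r in(("scene",rs),("top",rt))]
for q in P: print("rim z75 centre",(q[0]+q[1])/2,"yaw",np.degrees(np.arctan2(*(q[0]-q[1])[1::-1]))%180,np.linalg.norm(q[0]-q[1]))
bt=[U((359,255),p) for p in((170,92),(238,205))]; bs=[U((348,269),p) for p in((192,363-300),(213,470-300))]
print("cap hub",tri((bs[0]+bs[1])/2,(bt[0]+bt[1])/2))
for n,b in(("scene",bs),("top",bt)):
    q=[atz(n,p,40) for p in b]; print("bar z40",(q[0]+q[1])/2,"yaw",np.degrees(np.arctan2(*(q[0]-q[1])[1::-1]))%180,np.linalg.norm(q[0]-q[1]))
# bystanders rough
for nm,s,t in(("black",(424,243),(408,210)),("white",(399,336),(430,324)),("purpleR",(444,298),(446,262)),("purpleL",(320,295),(347,315))): print(nm,tri(s,t))
```

```text
top hand [282.75       204.41666667] red [np.float64(283.0), np.float64(205.0)] 9.0
top hand [287.41666667 228.58333333] red [np.float64(287.46875), np.float64(228.59375)] 32.0
scene hand [314.75 199.75] red [np.float64(315.11698113207547), np.float64(198.40377358490565)] 265.0
scene hand [307.41666667 212.75      ] red [np.float64(307.4920634920635), np.float64(212.6984126984127)] 63.0
red [(array([578.02473969, -37.24924119,  80.29124934]), np.float64(2.0601129765168182)), (array([527.74676634, -46.57703635,  77.02052285]), np.float64(0.30419899771027087))]
alt [(array([586.80660584, -23.43145969,  29.55275803]), np.float64(18.433831138549717)), (array([521.62284276, -58.73873406, 123.27318519]), np.float64(18.540157170705914))]
rim z75 centre [557.56236443 -39.9947339   75.        ] yaw 11.135056621651852 55.973565921726546
rim z75 centre [553.56197269 -41.04213253  75.        ] yaw 11.59699732251187 51.911035112479986
cap hub (array([ 427.0241903 , -266.54764011,   42.3028757 ]), np.float64(0.2819793055487279))
bar z40 [ 429.61451354 -265.7718451    40.        ] yaw 30.764390992800788 47.39228917272283
bar z40 [ 427.32226645 -266.67468994   40.        ] yaw 29.9773152252687 45.89142135479723
black (array([ 573.05220272, -300.49055679,   59.5534808 ]), np.float64(0.8630327264027025))
white (array([ 334.10881598, -339.72351173,   44.55858349]), np.float64(2.502546581661976))
purpleR (array([ 465.04301649, -381.04119655,   36.69769303]), np.float64(0.23957090788883725))
purpleL (array([ 352.51696851, -170.99787354,   44.5212222 ]), np.float64(1.3728608001420364))
```

>>> drive_tool --targets '[-0.8,-0.9,0,0,0,0,1,-0.8,-0.9,0,0,0,0,1,-0.8,-0.9,0,0,0,0,1,-0.8,-0.9,0,0,0,0,1,-0.8,-0.9,0,0,0,0,1,-0.8,-0.9,0,0,0,0,1]'

```text
time: 0.85
tcp_pos: [287.2, 281.6, 214.4]
tcp_rot: [0.137, 0.991, -0.0, 0.0]
wrist_force: [0.2, -0.1, 0.5]
grip_width: 91.6
grasp_force: 0.0
```

>>> drive_tool --targets '[-0.7,-1.0,0,0,0,0,1,-0.7,-1.0,0,0,0,0,1,-0.7,-1.0,0,0,0,0,1,-0.7,-1.0,0,0,0,0,1,-0.7,-1.0,0,0,0,0,1,-0.7,-1.0,0,0,0,0,1]'

```text
time: 1.6
tcp_pos: [388.7, -5.6, 214.4]
tcp_rot: [0.137, 0.991, 0.0, -0.0]
wrist_force: [-1.4, 0.3, 0.5]
grip_width: 91.6
grasp_force: 0.0
```

```bash
cat >> h.py <<'E'
def go(target,psi=None):
    s=readout.observe(); R=Ro.from_quat(s["tcp_rot"]).as_matrix(); y=R[:,1]; p=np.degrees(np.arctan2(y[1],y[0]))
    print("t",round(s["time"],2),"tcp",s["tcp_pos"].round(1),"psi",p.round(2),"tilt",np.degrees(np.arccos(-R[2,2])).round(2),"F",s["wrist_force"].round(1),"M",s["moment"].round(3),"w",round(s["grip_width"],1),"q6",s["joint_positions"][5].round(2))
    if target is not None: print("units",(R.T@(np.array(target)-s["tcp_pos"])/250).round(4), None if psi is None else round(-((psi-p+180)%360-180)/180,4))
E
python3 -c "
from h import *
go((428,-266.4,60),74.5)
for s in ((314.75,199.75),(307.49,212.7)): print(atz('scene',s,75))
for s in ((283,205),(287.45,228.6)): print(atz('top',s,75))"
```

```text
t 1.6 tcp [388.7  -5.6 214.4] psi 74.26 tilt 0.04 F [-1.4  0.3  0.5] M [-0.01   0.005  0.014] w 91.6 q6 -1.62
units [-0.4346 -0.9616  0.6174] -0.0013
[580.05008278 -36.3469993   75.        ]
[530.09529475 -45.39840744  75.        ]
[578.98762875 -35.82438349  75.        ]
[528.12287958 -46.22109864  75.        ]
```

>>> drive_tool --targets '[-0.435,-0.962,0.3,0,0,0,1,-0.435,-0.962,0.3,0,0,0,1,-0.435,-0.962,0.3,0,0,0,1,-0.435,-0.962,0.3,0,0,0,1,-0.435,-0.962,0.3,0,0,0,1,-0.435,-0.962,0.6,0,0,0,1,-0.435,-0.962,0.6,0,0,0,1,-0.435,-0.962,0.6,0,0,0,1]'

```text
time: 2.6
tcp_pos: [429.0, -262.6, 64.4]
tcp_rot: [0.134, 0.991, 0.001, -0.001]
wrist_force: [0.1, 0.3, 0.4]
grip_width: 91.7
grasp_force: 0.0
```

```bash
python3 -c "
from h import *
go((428,-266.4,13),74.5)"
```

```text
t 2.6 tcp [ 429.  -262.6   64.4] psi 74.65 tilt 0.12 F [0.1 0.3 0.4] M [-0.024  0.053 -0.012] w 91.7 q6 -2.09
units [-0.0004 -0.0161  0.2056] 0.0009
```

>>> drive_tool --targets '[0,-0.016,0,0,0,0.5,1,0,-0.016,0,0,0,0.5,1,0,-0.016,0,0,0,0.5,1,0,-0.016,0,0,0,0.5,1,0,-0.016,0,0,0,0.5,1,0,-0.016,0.1,0,0,0.5,1,0,-0.016,0.15,0,0,0.5,1,0,-0.016,0.2,0,0,0.5,1,0,-0.016,0.2,0,0,0.5,1,0,-0.016,0.2,0,0,0.5,1,0,-0.016,0.2,0,0,0.5,-1,0,-0.016,0.2,0,0,0.5,-1,0,-0.016,0.2,0,0,0.5,-1,0,-0.016,0.2,0,0,0.5,-1,0,-0.016,0.2,0,0,0.5,-1,0,-0.016,0.2,0,0,0.5,-1]'

```text
time: 4.6
tcp_pos: [427.8, -268.2, 14.7]
tcp_rot: [0.796, 0.606, -0.0, -0.0]
wrist_force: [-0.1, 0.6, 2.2]
grip_width: 57.5
grasp_force: 30.0
```

```bash
python3 -c "
from h import *
go((428,-266.4,13),74.5)"
```

```text
t 4.6 tcp [ 427.8 -268.2   14.7] psi -15.46 tilt 0.01 F [-0.1  0.6  2.2] M [ 0.053  0.186 -0.047] w 57.5 q6 -0.53
units [ 0.0073 -0.001   0.0067] -0.4998
```

Gripped and centred along one axis. Now I'll release, turn back 90° and grip across.

>>> drive_tool --targets '[0,0,0,0,0,0,1,0,0,0,0,0,0,1,0,0,0,0,0,0,1,0,0,0,0,0,0,1,0,0,0,0,0,-0.5,1,0,0,0,0,0,-0.5,1,0,0,0,0,0,-0.5,1,0,0,0,0,0,-0.5,1,0,0,0,0,0,-0.5,1,0,0,0,0,0,-0.5,1,0,0,0,0,0,-0.5,1,0,0,0,0,0,-0.5,1,0,0,0,0,0,-0.5,1,0,0,0,0,0,-0.5,1,0,0,0,0,0,-0.5,-1,0,0,0,0,0,-0.5,-1,0,0,0,0,0,-0.5,-1,0,0,0,0,0,-0.5,-1,0,0,0,0,0,-0.5,-1,0,0,0,0,0,-0.5,-1]'

```text
time: 7.1
tcp_pos: [427.7, -268.0, 14.6]
tcp_rot: [0.135, 0.991, 0.0, -0.0]
wrist_force: [0.3, 2.0, 0.8]
grip_width: 57.6
grasp_force: 30.0
```

Run:
```python
from h import *
go((555,-41,130),56)
for n in("top","scene"):
    cv2.imwrite(f"pics/{n}1.png",imaging.read_camera(n))
a=[cv2.imread(f"pics/{n}1.png") for n in("top","scene")]
c=[cv2.resize(im[y-50:y+50,x-66:x+67],(400,300),interpolation=cv2.INTER_CUBIC) for im,(x,y) in zip(a,((392,280),(381,294)))]
cv2.imwrite("pics/crop1.png",np.hstack(c))
```

```text
t 7.1 tcp [ 427.7 -268.    14.6] psi 74.54 tilt 0.02 F [0.3 2.  0.8] M [ 0.307 -0.112  0.06 ] w 57.6 q6 -2.1
units [-0.2485  1.011  -0.4614] 0.103
```

View pics/crop1.png

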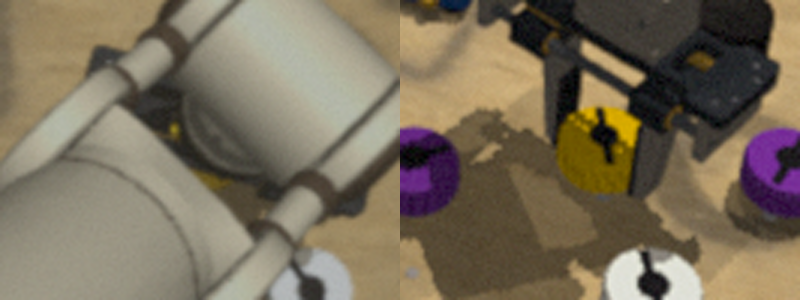

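The scene crop shows the cap gripped upright between the pads, with its hub at crop (604,133) and the bar angle unchanged. The robot frame puts the cap at (427.7, -268.0). Correcting for the camera bias puts the neck at about (553.7, -42.7).

>>> drive_tool --targets '[0,0,-0.2,0,0,0,-1,0,0,-0.4,0,0,0,-1,-0.05,0.2,-0.46,0,0,0.107,-1,-0.1,0.4,-0.46,0,0,0.107,-1,-0.15,0.6,-0.46,0,0,0.107,-1,-0.2,0.8,-0.46,0,0,0.107,-1,-0.25,0.95,-0.46,0,0,0.107,-1,-0.25,0.95,-0.46,0,0,0.107,-1,-0.25,0.95,-0.46,0,0,0.107,-1]'

```text
time: 8.32
tcp_pos: [550.7, -56.4, 128.9]
tcp_rot: [0.298, 0.954, -0.0, -0.001]
wrist_force: [0.7, -0.6, -2.3]
grip_width: 57.1
grasp_force: 30.0
```

```bash
python3 -c "
from h import *
go((553.7,-42.7,100),55.2)"
```

```text
t 8.32 tcp [550.7 -56.4 128.9] psi 55.29 tilt 0.08 F [ 0.7 -0.6 -2.3] M [-0.029  0.042 -0.003] w 57.1 q6 -1.28
units [0.0212 0.0522 0.1157] 0.0005
```

>>> drive_tool --targets '[0.021,0.052,0.06,0,0,0,-1,0.021,0.052,0.12,0,0,0,-1,0.021,0.052,0.128,0,0,0,-1,0.021,0.052,0.128,0,0,0,-1,0.021,0.052,0.128,0,0,0,-1]'

```text
time: 8.95
tcp_pos: [554.8, -42.6, 98.1]
tcp_rot: [0.299, 0.954, -0.0, 0.001]
wrist_force: [0.3, 0.0, -2.8]
grip_width: 57.5
grasp_force: 30.0
```

Run:
```python
from h import *
go((553.7,-42.7,90),55.2)
a=[]
for n,(x,y) in(("top",(286,219)),("scene",(312,205))):
    im=imaging.read_camera(n);cv2.imwrite(f"pics/{n}2.png",im)
    a.append(cv2.resize(im[y-30:y+30,x-40:x+40],(400,300) if n=="top" else (800,600),interpolation=cv2.INTER_CUBIC))
cv2.imwrite("pics/crop2.png",a[1])
```

```text
t 8.95 tcp [554.8 -42.6  98.1] psi 55.26 tilt 0.06 F [ 0.3  0.  -2.8] M [-0.055  0.042 -0.084] w 57.5 q6 -1.26
units [ 0.0034 -0.0027  0.0325] 0.0004
```

View pics/crop2.png

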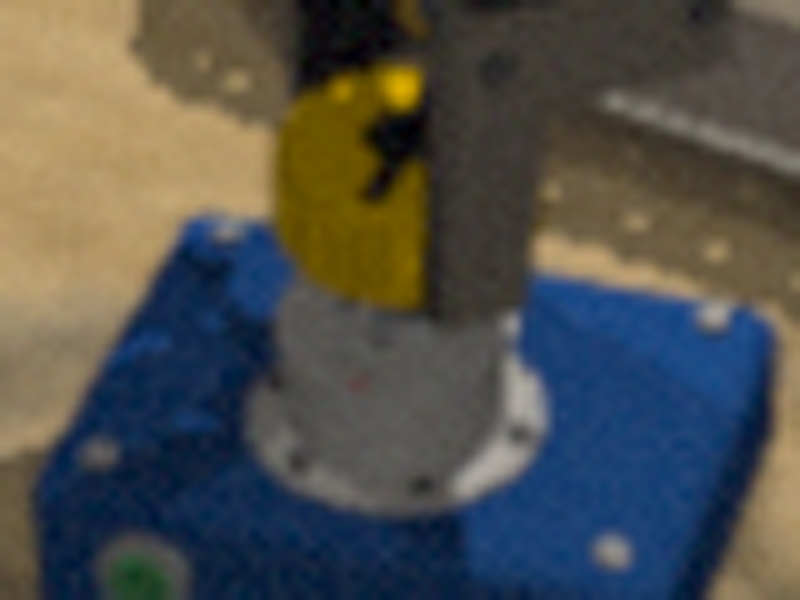

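The cap hovers upright over the neck. Its bar end (375,190) points the same way as the red mark (360,380). Now a slow touch-down.

>>> drive_tool --targets '[0.003,-0.003,0.012,0,0,0,-1,0.003,-0.003,0.024,0,0,0,-1,0.003,-0.003,0.028,0,0,0,-1,0.003,-0.003,0.03,0,0,0,-1]'

```text
time: 9.55
tcp_pos: [553.3, -42.5, 90.0]
tcp_rot: [0.298, 0.954, -0.0, -0.0]
wrist_force: [0.1, 0.4, -2.5]
grip_width: 57.5
grasp_force: 30.0
```

>>> drive_tool --targets '[0,0,0.003,0,0,0,-1,0,0,0.006,0,0,0,-1]'

```text
time: 9.8
tcp_pos: [553.6, -42.6, 89.4]
tcp_rot: [0.298, 0.954, -0.0, 0.0]
wrist_force: [-2.3, 0.6, 5.5]
grip_width: 57.6
grasp_force: 30.0
```

>>> drive_tool --targets '[0,0,0.003,0,0,0,-1,0,0,0.004,0,0,0,-1]'

```text
time: 10.05
tcp_pos: [553.7, -42.6, 89.3]
tcp_rot: [0.298, 0.954, -0.0, 0.0]
wrist_force: [-4.8, 1.7, 8.1]
grip_width: 57.6
grasp_force: 30.0
```

```bash
python3 -c "
from h import *
go((552.2,-42.1,89.5),55.2)
s=[readout.observe()['moment'] for _ in range(3)];print(s)"
```

```text
t 10.05 tcp [553.7 -42.6  89.3] psi 55.3 tilt 0.04 F [-4.8  1.7  8.1] M [ 0.221  1.005 -0.078] w 57.6 q6 -1.26
units [ 0.0062 -0.0019 -0.001 ] 0.0005
[array([ 0.22056118,  1.00509709, -0.07765227]), array([ 0.22056118,  1.00509709, -0.07765227]), array([ 0.22056118,  1.00509709, -0.07765227])]
```

Run:
```python
from h import *
C=lambda p:((np.array(p)-[272,175]+.5)*10-.5).round(0)
cx,cy,z0=554.8,-42.6,98.1-14.6   # robot frame, scene bias at cap spot was +1.9,+2.2
for b in((0,0),(1.9,2.2)):
    for yaw in(191-10,191,191+10):
        a=np.radians(yaw); print(b,yaw,C(proj("scene",[[cx+b[0],cy+b[1],z0+40],[cx+b[0]+23.5*np.cos(a),cy+b[1]+23.5*np.sin(a),z0+40]])).tolist())
# silhouettes: left edge of cap and neck, in scene crop x
t=np.radians(np.arange(0,360,2))
def ring(c,r,z): return C(proj("scene",np.c_[c[0]+r*np.cos(t),c[1]+r*np.sin(t),np.full(t.size,z)]))
for b in((0,0),(1.9,2.2)):
    c=(cx+b[0],cy+b[1]); r=ring(c,29,z0+25); print("cap edges x",r[:,0].min(),r[:,0].max(),"bottom y",ring(c,29,z0+14.5)[:,1].max())
for c in((553.7,-42.7),(555.1,-40.9)):
    r=ring(c,27,75);print("rim",c,r.min(0),r.max(0))
im=cv2.imread("pics/scene2.png").astype(int)
# row profiles: left edges
for y in (189,191,193,195,197,207,209,211,213): 
    print(y,(y-175)*10+5,[tuple(v) for v in im[y,297:304]])
```

```text
(0, 0) 181 [[401.0, 140.0], [349.0, 196.0]]
(0, 0) 191 [[401.0, 140.0], [367.0, 200.0]]
(0, 0) 201 [[401.0, 140.0], [386.0, 202.0]]
(1.9, 2.2) 181 [[396.0, 133.0], [345.0, 188.0]]
(1.9, 2.2) 191 [[396.0, 133.0], [362.0, 192.0]]
(1.9, 2.2) 201 [[396.0, 133.0], [381.0, 195.0]]
cap edges x 269.0 534.0 bottom y 314.0
cap edges x 265.0 529.0 bottom y 307.0
rim (553.7, -42.7) [280. 250.] [521. 395.]
rim (555.1, -40.9) [276. 244.] [517. 390.]
189 145 [(np.int64(106), np.int64(157), np.int64(187)), (np.int64(90), np.int64(140), np.int64(172)), (np.int64(61), np.int64(115), np.int64(139)), (np.int64(0), np.int64(83), np.int64(103)), (np.int64(0), np.int64(84), np.int64(107)), (np.int64(0), np.int64(85), np.int64(110)), (np.int64(0), np.int64(82), np.int64(107))]
191 165 [(np.int64(105), np.int64(156), np.int64(182)), (np.int64(90), np.int64(138), np.int64(168)), (np.int64(43), np.int64(105), np.int64(127)), (np.int64(0), np.int64(79), np.int64(100)), (np.int64(0), np.int64(84), np.int64(107)), (np.int64(0), np.int64(87), np.int64(108)), (np.int64(0), np.int64(83), np.int64(108))]
193 185 [(np
[... 1517 characters left out ...]
64(87), np.int64(88)), (np.int64(81), np.int64(84), np.int64(83))]
211 365 [(np.int64(61), np.int64(35), np.int64(18)), (np.int64(54), np.int64(32), np.int64(21)), (np.int64(59), np.int64(51), np.int64(48)), (np.int64(69), np.int64(71), np.int64(72)), (np.int64(78), np.int64(82), np.int64(86)), (np.int64(82), np.int64(85), np.int64(87)), (np.int64(86), np.int64(88), np.int64(91))]
213 385 [(np.int64(60), np.int64(50), np.int64(48)), (np.int64(65), np.int64(60), np.int64(63)), (np.int64(46), np.int64(43), np.int64(47)), (np.int64(57), np.int64(61), np.int64(61)), (np.int64(69), np.int64(72), np.int64(74)), (np.int64(75), np.int64(80), np.int64(81)), (np.int64(76), np.int64(79), np.int64(82))]
```

Run:
```python
from h import *
p=proj("scene",[[554,-42,100],[564,-42,100],[554,-32,100]]); print((p[1]-p[0])/10,(p[2]-p[0])/10)
# visible part of bar in scene2 : dark within yellow, and same bar in scene0 / scene1
im=cv2.imread("pics/scene2.png").astype(int)
print("R channel");print(im[183:198,302:318,2])
s=cv2.Rodrigues(np.array(M["scene"]["rvec"]))[0]
go((553.2,-41.3,90.5),51)
```

```text
[ 0.2181505  -0.23276833] [-0.39575203 -0.12688203]
R channel
[[ 34  41  61 113 139 111 102 110 156 203 211 172  71  52  53  58]
 [ 76  85  96 134 151 112 104 108 137 190 197 150  51  47  53  55]
 [108 107 104 109 109 104 107 100  95 130 144  89  36  42  51  56]
 [104 103 107 105 103 103 100  81  50  52  45  31  19  55  51  54]
 [105 105 105 108 105  99  77  43  27   6   6   6  26  48  51  61]
 [104 105 107 104 104  96  52  14  15   2   7   2  26  49  49  54]
 [110 107 106 107 105 100  72  31   7  16   8  12  26  44  53  59]
 [104 105 106 108 108 110  99  67  18  10  17  30  33  43  56  56]
 [108 108 110 107 101 105 104  81  35  19  51  71  58  49  55  53]
 [107 109 106 104 102 108  97  58  19  45  79  97  69  54  51  60]
 [107 104 108 110 106 102  79  36  26  68  97 107  69  42  52  57]
 [ 99 108 108 107 108  95  59  39  54  92 104 100  73  44  49  55]
 [ 98 101 103 105 110 108  92  81  92 107 108 103  73  42  51  58]
 [100 106 108 107 112 114 109 117 114 113 111 101  71  42  54  55]
 [ 96 106 102 109 107 108 110 109 107 113 111 110  76  40  50  58]]
t 10.05 tcp [553.7 -42.6  89.3] psi 55.3 tilt 0.04 F [-4.8  1.7  8.1] M [ 0.221  1.005 -0.078] w 57.6 q6 -1.26
units [ 0.0047  0.003  -0.005 ] 0.0239
```

The bar slope confirms the yaw. The cap is about 1 px to the right of the neck in the scene view, so I'll shift about 1.6 mm in +y and try again.

>>> drive_tool --targets '[0,0,-0.01,0,0,0,-1,0.004,0.005,-0.01,0,0,0,-1,0.004,0.005,-0.008,0,0,0,-1,0.004,0.005,-0.004,0,0,0,-1,0.004,0.005,0,0,0,0,-1,0.004,0.005,0,0,0,0,-1]'

```text
time: 10.8
tcp_pos: [553.4, -40.7, 87.5]
tcp_rot: [0.298, 0.954, 0.0, 0.0]
wrist_force: [0.9, 0.9, -3.0]
grip_width: 57.4
grasp_force: 30.0
```

```bash
python3 -c "
from h import *
go((553.7,-41,88),55.2)"
```

```text
t 10.8 tcp [553.4 -40.7  87.5] psi 55.28 tilt 0.03 F [ 0.9  0.9 -3. ] M [ 0.347 -0.309 -0.038] w 57.4 q6 -1.26
units [-0.0017 -0.0002 -0.0021] 0.0004
```

The cap is dropping into the neck with no load. I'll carry on down gently.

>>> drive_tool --targets '[0,0,0.005,0,0,0,-1,0,0,0.01,0,0,0,-1,0,0,0.014,0,0,0,-1,0,0,0.014,0,0,0,-1]'

```text
time: 11.3
tcp_pos: [553.5, -40.8, 84.1]
tcp_rot: [0.298, 0.954, 0.0, 0.0]
wrist_force: [2.5, 3.7, -2.5]
grip_width: 57.5
grasp_force: 30.0
```

>>> drive_tool --targets '[0,0,0.005,0,0,0,-1,0,0,0.01,0,0,0,-1,0,0,0.015,0,0,0,-1,0,0,0.018,0,0,0,-1,0,0,0.018,0,0,0,-1]'

```text
time: 11.92
tcp_pos: [553.4, -40.8, 79.6]
tcp_rot: [0.298, 0.954, 0.0, 0.0]
wrist_force: [3.6, 3.0, -1.2]
grip_width: 57.3
grasp_force: 30.0
```

>>> drive_tool --targets '[-0.001,0.002,0.003,0,0,0,-1,-0.001,0.002,0.006,0,0,0,-1,-0.001,0.002,0.008,0,0,0,-1,-0.001,0.002,0.008,0,0,0,-1]'

```text
time: 12.42
tcp_pos: [553.5, -40.7, 77.6]
tcp_rot: [0.298, 0.954, -0.0, -0.0]
wrist_force: [0.6, 1.5, 0.7]
grip_width: 57.4
grasp_force: 30.0
```

```bash
python3 -c "
from h import *
go((553.7,-41,77),55.2)"
```

```text
t 12.43 tcp [553.5 -40.7  77.6] psi 55.28 tilt 0.03 F [0.6 1.5 0.7] M [ 0.37  -0.122  0.035] w 57.4 q6 -1.26
units [-0.0012 -0.0004  0.0025] 0.0005
```

Seated lightly, at z 77.6 as predicted. Next I'll turn clockwise in small steps and watch the z torque.

```bash
cat > tq.py <<'E'
from h import *
m=[];t=[];f=[];ps=[]
for i in range(4):
    imaging.read_camera("scene"); s=readout.observe(); m.append(s["moment"][2]); t.append(s["tau"][5]); f.append(s["wrist_force"]); R=Ro.from_quat(s["tcp_rot"]).as_matrix(); ps.append(np.degrees(np.arctan2(R[1,1],R[0,1])))
print("t",round(s["time"],2),"psi",np.round(np.mean(ps),2),"Mz",np.mean(m).round(3),"tau6",np.round(t,3),"F",np.mean(f,0).round(1),"tcp",s["tcp_pos"].round(1))
E
python3 tq.py
```

```text
t 12.62 psi 55.28 Mz 0.01 tau6 [ 0.001  0.001  0.    -0.001] F [0.2 1.6 0.7] tcp [553.5 -40.7  77.6]
```

>>> drive_tool --targets '[0,0,0,0,0,0.03,-1,0,0,0,0,0,0.06,-1,0,0,0,0,0,0.09,-1]'

```text
time: 13.0
tcp_pos: [553.8, -40.9, 77.6]
tcp_rot: [0.431, 0.902, -0.0, 0.0]
wrist_force: [1.5, 0.6, 0.6]
grip_width: 57.7
grasp_force: 30.0
```

```bash
python3 tq.py
```

```text
t 13.2 psi 39.04 Mz 0.008 tau6 [0.038 0.516 0.166 0.03 ] F [ 1.4  0.5 -0.4] tcp [553.8 -40.9  77.6]
```

>>> drive_tool --targets '[0,0,0,0,0,0.012,-1,0,0,0,0,0,0.025,-1]'

```text
time: 13.45
tcp_pos: [553.7, -40.8, 77.6]
tcp_rot: [0.465, 0.885, -0.0, 0.0]
wrist_force: [1.8, 0.5, -0.7]
grip_width: 57.5
grasp_force: 30.0
```

```bash
python3 tq.py
```

```text
t 13.65 psi 34.63 Mz 0.001 tau6 [0.036 0.227 0.071 0.021] F [ 1.   0.5 -0.5] tcp [553.7 -40.8  77.6]
```

>>> drive_tool --targets '[0,0,0,0,0,0.012,-1,0,0,0,0,0,0.025,-1]'

```text
time: 13.9
tcp_pos: [553.6, -40.8, 77.6]
tcp_rot: [0.499, 0.866, -0.0, -0.0]
wrist_force: [0.7, 1.1, 0.1]
grip_width: 57.6
grasp_force: 30.0
```

```bash
python3 tq.py
```

```text
t 14.1 psi 30.12 Mz 0.013 tau6 [0.036 0.23  0.075 0.024] F [ 0.8 -0.1  0.5] tcp [553.6 -40.7  77.6]
```

>>> drive_tool --targets '[0,0,0,0,0,0.012,-1,0,0,0,0,0,0.025,-1]'

```text
time: 14.35
tcp_pos: [554.0, -40.0, 77.6]
tcp_rot: [0.533, 0.846, 0.001, 0.0]
wrist_force: [2.7, 2.6, -0.5]
grip_width: 57.2
grasp_force: 30.0
```

```bash
python3 tq.py
```

```text
t 14.55 psi 25.61 Mz 0.069 tau6 [0.1   0.297 0.144 0.092] F [ 2.5  3.5 -0.5] tcp [554.  -40.   77.6]
```

>>> drive_tool --targets '[0,0,0,0,0,0.012,-1,0,0,0,0,0,0.025,-1]'

```text
time: 14.8
tcp_pos: [554.3, -39.8, 77.7]
tcp_rot: [0.566, 0.825, 0.001, 0.0]
wrist_force: [4.3, 4.4, -1.4]
grip_width: 57.7
grasp_force: 30.0
```

```bash
python3 tq.py
```

```text
t 15.0 psi 21.09 Mz 0.138 tau6 [0.143 0.305 0.171 0.131] F [ 3.4  5.1 -0.7] tcp [554.2 -39.8  77.7]
```

>>> drive_tool --targets '[0,0,0,0,0,0.012,-1,0,0,0,0,0,0.025,-1]'

```text
time: 15.25
tcp_pos: [553.6, -40.6, 77.6]
tcp_rot: [0.598, 0.802, -0.0, -0.0]
wrist_force: [1.2, 2.1, -0.1]
grip_width: 57.1
grasp_force: 30.0
```

```bash
python3 tq.py
```

```text
t 15.45 psi 16.62 Mz 0.051 tau6 [0.076 0.271 0.115 0.063] F [1.3 2.5 0.3] tcp [553.6 -40.6  77.6]
```

The stop was met at about psi 28, and the torque drop shows click 1 between psi 21 and 17. I'll continue in small steps.

>>> drive_tool --targets '[0,0,0,0,0,0.01,-1,0,0,0,0,0,0.02,-1]'

```text
time: 15.7
tcp_pos: [554.0, -40.1, 77.7]
tcp_rot: [0.623, 0.782, 0.001, -0.0]
wrist_force: [1.4, 4.7, -0.2]
grip_width: 57.6
grasp_force: 30.0
```

```bash
python3 tq.py
```

```text
t 15.9 psi 12.89 Mz 0.102 tau6 [0.144 0.258 0.149 0.118] F [1.8 4.5 0.4] tcp [554.  -40.1  77.7]
```

>>> drive_tool --targets '[0,0,0,0,0,0.01,-1,0,0,0,0,0,0.02,-1]'

```text
time: 16.15
tcp_pos: [554.1, -39.8, 77.7]
tcp_rot: [0.648, 0.762, 0.001, -0.0]
wrist_force: [3.4, 6.1, 0.1]
grip_width: 57.2
grasp_force: 30.0
```

```bash
python3 tq.py
```

```text
t 16.35 psi 9.29 Mz 0.125 tau6 [0.149 0.273 0.169 0.138] F [ 2.9  5.2 -0.3] tcp [554.1 -39.8  77.7]
```

>>> drive_tool --targets '[0,0,0,0,0,0.01,-1,0,0,0,0,0,0.02,-1]'

```text
time: 16.6
tcp_pos: [553.5, -40.8, 77.6]
tcp_rot: [0.671, 0.741, -0.0, -0.0]
wrist_force: [1.1, 3.4, -0.2]
grip_width: 57.4
grasp_force: 30.0
```

```bash
python3 tq.py
```

```text
t 16.8 psi 5.73 Mz 0.02 tau6 [0.035 0.203 0.087 0.04 ] F [0.7 2.6 0.6] tcp [553.6 -40.8  77.6]
```

The second drop came 12° after the first, so two clicks are done. Now release and rise straight up.

>>> drive_tool --targets '[0,0,0,0,0,0,1,0,0,0,0,0,0,1,0,0,0,0,0,0,1,0,0,0,0,0,0,1,0,0,0,0,0,0,1,0,0,-0.05,0,0,0,1,0,0,-0.15,0,0,0,1,0,0,-0.4,0,0,0,1,0,0,-0.6,0,0,0,1,0.9,0,-0.6,0,0,0,1,0.9,0,-0.6,0,0,0,1,0.9,0,-0.6,0,0,0,1,0.9,0,-0.6,0,0,0,1,0.9,0,-0.6,0,0,0,1]'

```text
time: 18.55
tcp_pos: [530.6, 185.5, 228.6]
tcp_rot: [0.669, 0.743, 0.0, 0.0]
wrist_force: [0.2, -0.5, -0.4]
grip_width: 91.9
grasp_force: 0.0
```

Run:
```python
from h import *
go(None)
o=[]
for n,(x,y) in(("top",(286,219)),("scene",(312,205))):
    im=imaging.read_camera(n);cv2.imwrite(f"pics/{n}3.png",im)
    o.append(cv2.resize(im[y-30:y+30,x-40:x+40],(400,300),interpolation=cv2.INTER_CUBIC))
cv2.imwrite("pics/crop3.png",np.hstack(o))
```

```text
t 18.55 tcp [530.6 185.5 228.6] psi 6.02 tilt 0.06 F [ 0.2 -0.5 -0.4] M [-0.055  0.043  0.033] w 91.9 q6 0.02
```

View pics/crop3.png

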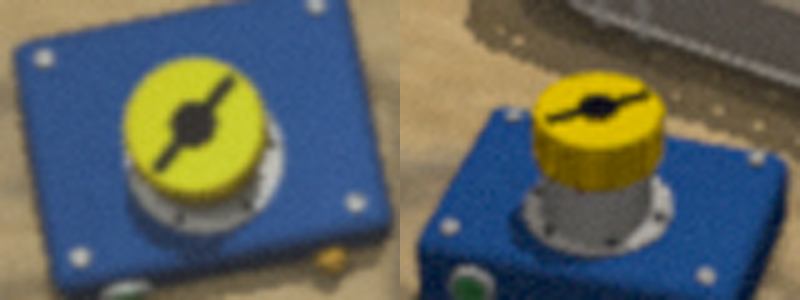

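The top crop shows the cap sitting flat on the neck. Its bar runs from (160,168) to (232,80), a yaw of about -39°. That matches the lugs at the stop, about 27° from the slots, plus two teeth of slip. Handing in.

```bash
python3 -c "
from plant import workorder
print(workorder.hand_in())"
```

```text
the job is handed in; nothing more can be done
None
```

The cap is seated flat in the neck, turned clockwise to its stop and on through two ratchet clicks (counted from torque drops), released and handed in at about 19 s; the hand-in gave no verdict.

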